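# Bleed the keyboard board, then balance its flip frame upright

### The job

On the flip fixture, first bleed the circuit board: pull the black bleed knob straight out until it clicks, then push it fully home again. Then, leaving the loose things round about where they are, take the hinged frame with the board by its tab, and swing it up gently to its balance point, upright over its hinge, without dropping it or letting it go over to the far side. Finish while still holding it there, still, for inspection of both faces.

Things in the scene. Friction and masses are not known exactly. Their poses are not given: they have to be found in the camera images.
- fixture: the flip fixture: an aluminium base plate 240 (x) x 470 (y) x 12 mm, lying on a 4 mm thick blue mat and not movable; origin under the centre of the plate, x away from the robot, y left, z up. Two hinge posts (to 68 mm above the underside) stand at y = +-104 mm, x = +60 mm. Two grey modules, each 100 (x) x 70 (y) x 70 mm, stand on the plate at y = +190 and -190 mm (x = +45 mm); either one may be the module with the knob, the other has only four flat sockets in its front
- bleed_knob (a joint): how far the bleed knob is out, m: 0 fully home, 0.030 fully out. It slides level, straight out of its module's front along the fixture's -x. A detent holds it at both ends: it takes about 4 N to start it, and past mid travel it snaps on to the other end by itself
- knob_grip (a point): centre of the black bleed knob: a cylinder 26 mm in diameter, 22 mm long, its axis along the fixture's x. When home, 22 mm of bare 9 mm shaft lie between the knob and the module's front; the knob's centre is 40 mm above the base plate's top, the module's top 30 mm above the knob's centre
- board_frame (a joint): angle of the hinged frame, rad: 0 at rest on its front posts (free edge towards the robot, 15 degrees above level), growing as the free edge swings up and away from the robot; 1.309 is upright, its balance point; past it the frame falls over to the rear posts (2.4). The hinge is nearly free: let go anywhere but at the balance point, the frame falls
- hinge (a point): middle of the frame's hinge axis, 55 mm above the underside of the base plate; the axis runs along the fixture's y
- tab (a point): centre of the tab's round grip, 162 mm from the hinge axis: a grey cylinder 24 mm long, 18 mm in diameter, its axis along y (parallel to the hinge), on a stem 16 mm wide and 8 mm thick in the middle of the free edge. It can be pinched on its flat ends, and then turns between the fingers as the frame swings. The frame is white, 188 mm wide (y), 10 mm thick, about 0.35 kg, and ends 130 mm from the hinge axis; a dark purple circuit board fills it
- screwdriver: loose screwdriver, 170 mm long, lying in front of the fixture; origin under its middle
- flux_brush: loose brush, 160 mm long, lying in front of the fixture; origin under its middle
- wire_spool: loose upright spool of solder wire with black flanges, 60 mm wide, 46 mm tall; origin under its centre
- flux_jar: loose amber jar with a white cap, 48 mm wide, 55 mm tall; origin under its centre
- tip_cleaner: loose dark metal cup, 68 mm wide, 45 mm tall; origin under its centre
- screw_tin: loose low round aluminium tin, 60 mm wide, 24 mm tall; origin under its centre
- key_switch0: loose black key switch, 15 x 15 x 12 mm, on the front of the base plate; origin under its centre
- key_switch1: a second such key switch

How it is judged (in metres and radians):
On the way, in this order (a step that is already met when the one before it is completed fails the run):
1. the bleed knob is pulled out to its click (value of joint bleed_knob above 0.025 m), for 0.1 s.
2. the bleed knob is pushed fully home (value of joint bleed_knob below 0.003 m), for 0.2 s.
3. the frame is held at its balance point by the gripper (value of joint board_frame between 1.219 and 1.399 rad and velocity of joint board_frame between -0.15 and 0.15 rad/s and contact force between the fingers and board_frame above 1 N), for 0.3 s.
At the end, for the whole second after the job is handed in: the frame stands within 0.09 rad (5 degrees) of its balance point (joint 1.309), still (under 0.15 rad/s), with the gripper's fingers touching it with more than 1 N; the bleed knob is home (within 3 mm) (all of step 3 and value of joint bleed_knob below 0.003 m); the arm keeps its last pose, push and grip.
It fails at once if the frame goes over the top (more than 0.25 rad past its balance point) (value of joint board_frame above 1.56 rad).
It fails at once if the frame is dropped or flung (over 2.5 rad/s) (velocity of joint board_frame above 2.5 rad/s or velocity of joint board_frame below -2.5 rad/s).
It fails at once if a loose bystander is moved more than 40 mm (distance of any of screwdriver, flux_brush, wire_spool, flux_jar, tip_cleaner, screw_tin, key_switch0, key_switch1 from where it was at the start of the episode above 0.04 m).
It also fails if it takes over 48 s, if anything falls off the work surface, if the arm or the gripper's body presses on something with over 40 N, if the wrist force passes 120 N, or if a joint passes its speed limit or range.

### The arm

A 6-joint arm with a two-finger parallel gripper is mounted at the origin on the work surface. World frame = base frame: x ahead of the robot, y to its left, z up, the work surface at z = 0. Lengths are in mm, angles in rad, forces in N, time in s.
With the tool pointing down it reaches from about 275 to 750 mm from the base axis. Payload 10.2 kg.
Tool frame: the origin (TCP) lies at the very end of the fingers, on their centre line; the grasp point (between the pads) lies 19 mm behind it; z points along the fingers, y is the direction in which the jaws open and shut (so a half turn about z gives the same grasp; the last joint's range is limited). The gripper opens to 85 mm and grips with 20 to 120 N. Pads are 22 mm wide; open, the fingers measure 114 mm over their backs; the gripper's body (76 mm by 85 mm) begins 54 mm behind the grasp point. The pads swing forward as they close: fully open they stand 13 mm farther back than shut.
Start: joints at [-1.474, 0.313, 1.498, -0, 1.331, -0.223], TCP at [165.035, -498.392, 231.294] pointing down, gripper open.
Joint ranges: [-2.94, 2.94], [-0.97, 2.17], [0.19, 2.56], [-1.23, 4.37], [0.02, 3.11], [-2.88, 2.88]. Speed limits (rad/s): [2.39, 2.39, 3.01, 3.14, 3.14, 3.14].

### API

Orientations are given as a unit quaternion [w, x, y, z].
In Python, from rig import sensors, imaging, ctrl gives the robot as it stands.
- The arm moves only by the shell command python3 -m creep 'ROWS' [FORCE]. ROWS is JSON, a list of rows, each an object with "grip": the finger opening in mm, from 0 to 85.4; "linear": the shift along the tool's x, y, z in mm, a list of three; "rot": the turn, a rotation vector about the tool's x, y, z in rad, a list of three. A call has 1 to 12 rows; each row shifts and turns the commanded pose from where the row before left it, along the tool's axes as they then stand; what a row does not reach is not made up. A row lasts 1/12 s, in which the tool goes at most 41.7 mm and 7.16 degrees, less where a joint would pass 70% of its speed; a pose out of reach is approached as far as the arm can. A call with a gripper value outside its range is refused whole. The fingers move at their own pace and stop on an object; FORCE is the grip in N (left out, the last holds). Time passes only in rows, so rows that do not move let the fingers close. It gives the time, the measured TCP pose, the force and the opening at its end, in the units of the state.
- sensors.sense(): the state, without advancing time (a new reading comes with each control period).
- imaging.capture(name): name is "scene" or "top" or "wrist"; returns (picture, depth): 384x512x3 uint8, red, green, blue; 384x512 float32, mm along the optical axis (not along the pixel's ray), 0 where there is no reading.
- imaging.camera_params(name): a dict with "intrinsics" (3x3 intrinsics, pixels), "k1" (the pictures are not rectified: a ray, as slopes to the right and down, at radius r is drawn at 1 + k1 r^2 times it, then the intrinsics apply), "R" (3x3) and "t" (3): a world point X has camera coordinates R X + t. Camera axes: x right, y down, z forward; pixel columns grow to the right and rows downward; lengths in mm; the calibration is good to about 2 mm. A picture is of the moment at which its call begins: read the wrist's pose just before it. camera_params takes no time and is no camera call; for the wrist camera it gives the pose at the moment of the call.
- ctrl.finish_job(): hands the job in, once; it reports no verdict.
The state is a dict: "time_s": time; "joints": joint angles; "dq": joint speeds; "tau": joint torques, N m; "eef_pos": TCP position; "ee_rot": TCP orientation; "force": force on the tool from outside, world axes, zero at the start; "wrist_torque": the same for the moment, N m; "grip_width": opening from 0.0 (shut) to 1.0 (fully open).
Only numpy, scipy, OpenCV 4.12 (cv2) and the standard library are available. Lean on these libraries where they do the work, as an engineer would, in place of code of your own. Each camera call takes 0.05 s, during which the arm holds its last target.

## Working session

There is one attempt and no reset: what is moved stays moved. The work goes in short steps, Python scripts to look and compute and a shell command to move; the robot and the scene stay as the last step left them, time stands still between calls to the robot, and variables do not carry over. Pictures are saved under pics/ and viewed, and the job is handed in when it is done.

```bash
ls; mkdir -p pics
python3 - <<'E'
from rig import sensors, imaging
import cv2
print(sensors.sense())
for n in ("scene","top"):
    p,d=imaging.capture(n); cv2.imwrite(f"pics/{n}0.png",p[:,:,::-1]); 
    import numpy as np; np.savez(f"{n}0.npz",p=p,d=d,**{k:np.array(v) for k,v in imaging.camera_params(n).items()})
    print(imaging.camera_params(n))
E
```

```text
pics
{'time_s': 0.0, 'joints': array([-1.47440206e+00,  3.13464466e-01,  1.49847532e+00, -8.02610379e-06,
        1.33095606e+00, -2.23420830e-01]), 'dq': array([-0.00079177, -0.00144429,  0.00061971, -0.00119446, -0.00065876,
       -0.00211361]), 'tau': array([-1.41340442e-04, -4.12264001e+01, -2.59743780e+01, -1.82861913e-04,
        4.10978770e-03,  1.38850203e-05]), 'eef_pos': array([ 165.00571471, -498.12109451,  230.71326836]), 'ee_rot': array([-6.50530100e-04,  9.87241646e-01,  1.59227846e-01,  3.74675129e-05]), 'force': array([-0.12070458,  0.88580632,  0.57209991]), 'wrist_torque': array([0.00703534, 0.00257823, 0.00285563]), 'grip_width': 1.0010069638921157}
{'intrinsics': array([[349.39468098,   0.        , 254.46743337],
       [  0.        , 349.39468098, 192.31521537],
       [  0.        ,   0.        ,   1.        ]]), 'k1': 0.03030224267339133, 'R': array([[ 0.45975638,  0.88798894,  0.00998555],
       [ 0.63311054, -0.31986658, -0.70488043],
       [-0.62273198,  0.33039523, -0.70925585]]), 't': array([-277.64780542, -288.43092081, 1268.43931878])}
{'intrinsics': array([[480.30696026,   0.        , 251.26393284],
       [  0.        , 480.30696026, 191.72843404],
       [  0.        ,   0.        ,   1.        ]]), 'k1': -0.13343167147256418, 'R': array([[-0.02028565, -0.99978542,  0.00419682],
       [-0.99721183,  0.01993156, -0.07191171],
       [ 0.07181263, -0.00564389, -0.99740217]]), 't': array([  30.28394414,  562.61868144, 1246.60091715])}
```

View pics/scene0.png

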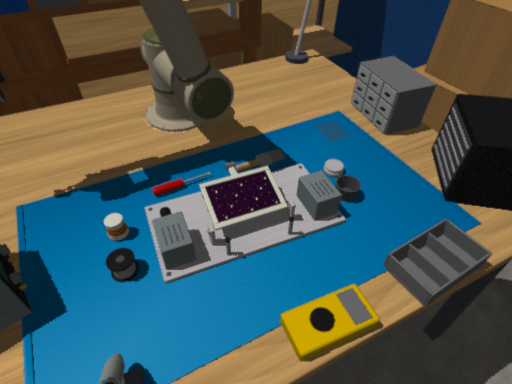

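View pics/top0.png

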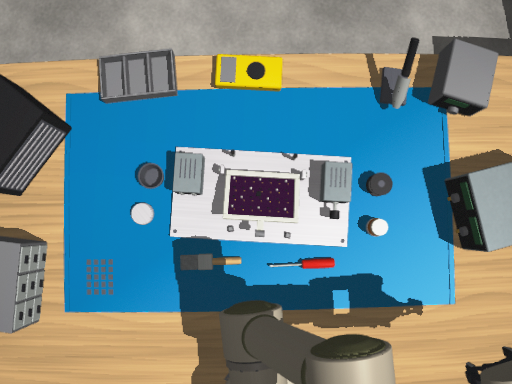

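```bash
cat > h.py <<'E'
import numpy as np,cv2
def load(n):
    return dict(np.load(n+".npz"))
def unp(s,u,v,z=None,depth=None):
    """world point of pixel at world height z, or with depth"""
    K=s['intrinsics'];k=float(s['k1']);x=np.array([(u-K[0,2])/K[0,0],(v-K[1,2])/K[1,1]])
    r=x.copy()
    for _ in range(20): r=x/(1+k*(r@r))
    ray=np.array([r[0],r[1],1.]);R=s['R'];t=s['t'];C=-R.T@t;d=R.T@ray
    if z is not None: return C+d*(z-C[2])/d[2]
    if depth is None:
        depth=s['d'][int(round(v)),int(round(u))]
    return C+d*depth
def proj(s,X):
    c=s['R']@np.asarray(X,float)+s['t'];r=c[:2]/c[2];r=r*(1+float(s['k1'])*(r@r));K=s['intrinsics']
    return np.array([K[0,0]*r[0]+K[0,2],K[1,1]*r[1]+K[1,2]])
E
python3 - <<'E'
from h import *
s=load("top0")
p=s['p'][140:280,120:400,::-1]; cv2.imwrite("pics/top0z.png",cv2.resize(p,(800,400),interpolation=cv2.INTER_CUBIC))
for n,(u,v) in dict(c1=(176,148),c2=(352,157),c3=(350,246),c4=(170,237)).items(): print(n,unp(s,u,v,z=16))
for n,(u,v) in dict(knob=(335,213),tab=(260,233),jar=(377,227),spool=(380,184),mod=(337,178)).items(): print(n,unp(s,u,v))
E
```

```text
c1 [684.63936798 217.75216239  16.        ]
c2 [ 651.32872263 -252.92809936   16.        ]
c3 [ 414.21199925 -239.42454875   16.        ]
c4 [447.91207059 235.83153496  16.        ]
knob [ 501.13912318 -192.03556332   70.79011333]
tab [4.55401342e+02 2.47712627e-01 1.11575240e+02]
jar [ 462.92909119 -302.62359681   57.65081209]
spool [ 574.37899117 -316.55479908   50.93498451]
mod [ 588.72826098 -197.26874935   85.87418279]
```

View pics/top0z.png

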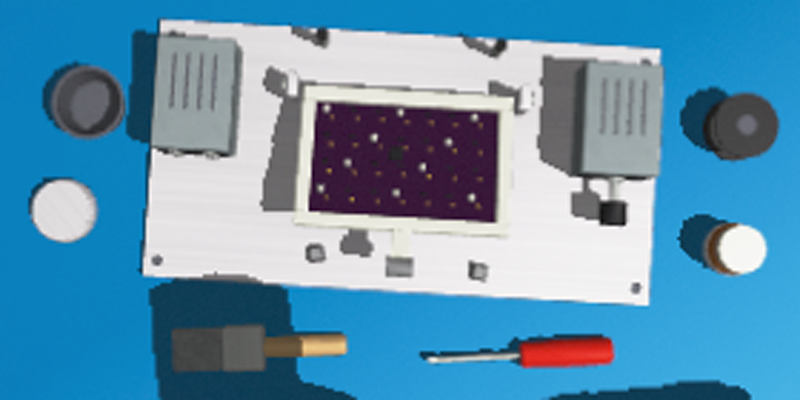

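```bash
cat >> h.py <<'E'
from scipy.spatial.transform import Rotation as Ro
YAW=-0.0706; C=np.array([549.5,-9.7,4.])
def f2w(p): return C+Ro.from_euler('z',YAW).apply(p)
def w2f(p): return Ro.from_euler('z',-YAW).apply(np.asarray(p)-C)
def R0(): # desired tool orientation: down, x along fixture x
    return Ro.from_euler('z',YAW)*Ro.from_quat([1,0,0,0])
def state():
    from rig import sensors
    s=sensors.sense(); q=s['ee_rot']; return s,s['eef_pos'],Ro.from_quat([q[1],q[2],q[3],q[0]])
def togo(pf):
    s,p,R=state()
    print("t",round(s['time_s'],2),"tcp fix",w2f(p).round(1),"force fix",Ro.from_euler('z',-YAW).apply(s['force']).round(1),"grip",round(s['grip_width']*85.4,1))
    print("need in tool:",R.inv().apply(f2w(pf)-p).round(1),"rot",(R.inv()*R0()).as_rotvec().round(4), "in final tool",R0().inv().apply(f2w(pf)-p).round(1))
def shot(n,name):
    from rig import imaging
    cp=imaging.camera_params(n); p,d=imaging.capture(n)
    np.savez(name+".npz",p=p,d=d,**{k:np.array(v) for k,v in cp.items()}); cv2.imwrite(f"pics/{name}.png",p[:,:,::-1])
E
python3 -c "
from h import *
togo([-38,-190,160])"; python3 -m creep '[{"grip":85,"linear":[0,0,0],"rot":[0,0,0.1]},{"grip":85,"linear":[0,0,0],"rot":[0,0,0.1]},{"grip":85,"linear":[0,0,0],"rot":[0,0,0.1]},{"grip":85,"linear":[0,0,0],"rot":[0,0,0.09]},{"grip":85,"linear":[0,0,0],"rot":[0,0,0]}]'; python3 -c "
from h import *
togo([-38,-190,160])"
```

```text
t 0.1 tcp fix [-349.1 -514.4  226.8] force fix [ 0.3  0.3 -0.3] grip 85.5
need in tool: [ 411.1 -181.5   67.1] rot [-1.100e-03 -1.000e-04  3.904e-01] in final tool [ 311.1 -324.4   66.8]
time_s: 0.52
eef_pos: [165.0, -498.2, 231.0]
ee_rot: [-0.0, 0.999, -0.037, -0.0]
force: [-0.9, -1.1, 0.1]
grip_width: 0.995
t 0.52 tcp fix [-349.1 -514.4  227. ] force fix [-0.8 -1.1  0.1] grip 85.0
need in tool: [ 310.2 -325.3   67.2] rot [-0.0007  0.0001 -0.0028] in final tool [ 311.1 -324.4   67. ]
```

```bash
python3 -m creep '[{"grip":85,"linear":[26,-27,0],"rot":[0,0,0]},{"grip":85,"linear":[26,-27,0],"rot":[0,0,0]},{"grip":85,"linear":[26,-27,0],"rot":[0,0,0]},{"grip":85,"linear":[26,-27,0],"rot":[0,0,0]},{"grip":85,"linear":[26,-27,0],"rot":[0,0,0]},{"grip":85,"linear":[26,-27,5],"rot":[0,0,0]},{"grip":85,"linear":[26,-27,5],"rot":[0,0,0]},{"grip":85,"linear":[26,-27,5],"rot":[0,0,0]},{"grip":85,"linear":[26,-27,5],"rot":[0,0,0]},{"grip":85,"linear":[26,-27,5],"rot":[0,0,0]},{"grip":85,"linear":[26,-27,5],"rot":[0,0,0]},{"grip":85,"linear":[13,-14,0],"rot":[0,0,0]}]';python3 -m creep '[{"grip":85,"linear":[0,0,0],"rot":[0,0,0]},{"grip":85,"linear":[0,0,0],"rot":[0,0,0]}]'; python3 -c "
from h import *
togo([-38,-190,160]); shot('wrist','w1')"
```

```text
time_s: 1.52
eef_pos: [486.9, -206.1, 200.1]
ee_rot: [-0.001, 0.999, -0.032, -0.001]
force: [0.1, -0.0, 0.5]
grip_width: 0.996
time_s: 1.68
eef_pos: [485.4, -208.5, 201.0]
ee_rot: [-0.0, 0.999, -0.033, -0.0]
force: [0.5, 0.2, -0.5]
grip_width: 0.998
t 1.68 tcp fix [ -50.  -202.8  197. ] force fix [ 0.5  0.2 -0.5] grip 85.2
need in tool: [ 12.  -12.7  36.9] rot [-0.0002  0.0007  0.0047] in final tool [ 12.  -12.8  37. ]
```

View pics/w1.png

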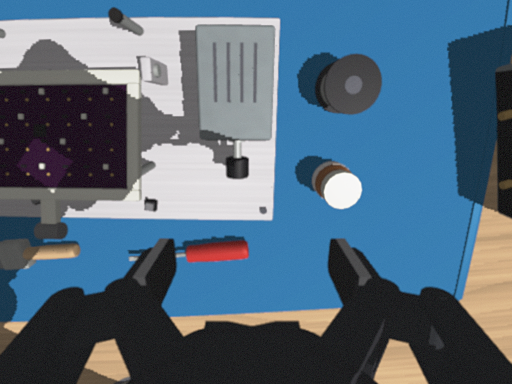

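Run:
```python
from h import *
s=load("w1")
for n,(u,v,z) in dict(br=(279,19,16),fr=(272,220,16),knob=(237,168,69),kfront=(237,178,60),tab=(51,230,108),tabL=(36,230,105),tabR=(66,230,105),mfl=(197,137,86),mfr=(271,140,86),mbl=(197,26,86),mbr=(273,27,86)).items():
    a=unp(s,u,v,z=z); b=unp(s,u,v); print(n,w2f(a).round(1),w2f(b).round(1))
p=s['p'][:,:,::-1]
cv2.imwrite("pics/w1z.png",cv2.resize(p[120:250,20:290],(800,385),interpolation=cv2.INTER_CUBIC))
```

```text
br [ 117.3 -231.2   12. ] [ 117.6 -231.3   10.9]
fr [-120.5 -230.1   12. ] [-125.8 -231.1    0.3]
knob [ -37.  -186.8   65. ] [ -37.  -186.8   64.9]
kfront [ -50.4 -186.2   56. ] [ -47.7 -186.8   66. ]
tab [-92.3  -1.2 104. ] [-91.8  -2.  104.9]
tabL [-94.   17.4 101. ] [-92.   13.7 105.1]
tabR [-93.5 -14.6 101. ] [-98.2  -7.3  91.7]
mfl [  -2.8 -149.7   82. ] [ -10.7 -135.4   12.5]
mfr [  -5.3 -220.8   82. ] [ -14.1 -225.9   11.1]
mbl [  92.3 -154.6   82. ] [  92.1 -154.7   82.5]
mbr [  91.6 -220.1   82. ] [  91.7 -220.1   81.8]
```

View pics/w1z.png

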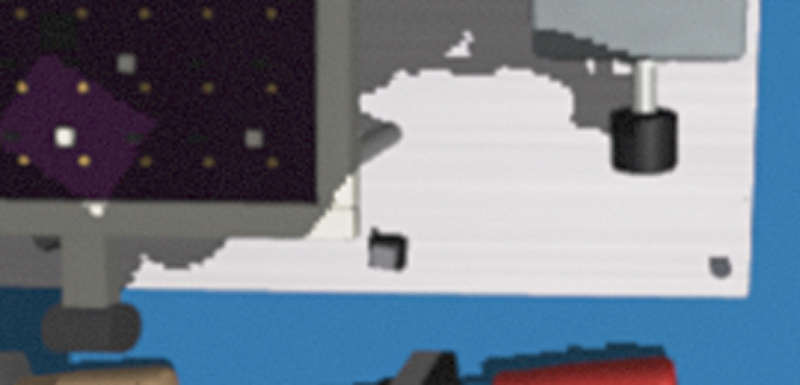

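```bash
sed -i 's/C=np.array(\[549.5,-9.7,4.\])/C=np.array([549.7,-6.2,4.])/' h.py; python3 -c "
from h import *
togo([-39,-190,34])"; python3 -m creep '[{"grip":60,"linear":[6,-4,20],"rot":[0,0,0.005]},{"grip":60,"linear":[5,-5,25],"rot":[0,0,0]},{"grip":60,"linear":[0,0,25],"rot":[0,0,0]},{"grip":60,"linear":[0,0,25],"rot":[0,0,0]},{"grip":60,"linear":[0,0,0],"rot":[0,0,0]},{"grip":60,"linear":[0,0,0],"rot":[0,0,0]}]'; python3 -c "
from h import *
togo([-39,-190,34]);shot('wrist','w2');shot('scene','s2')"
```

```text
t 1.73 tcp fix [ -50.4 -207.1  197.1] force fix [-0.  -0.1  0.1] grip 85.0
need in tool: [ 11.5 -17.1 163.1] rot [-0.      0.0006  0.0027] in final tool [ 11.4 -17.1 163.1]
time_s: 2.23
eef_pos: [496.0, -201.7, 106.3]
ee_rot: [-0.0, 0.999, -0.038, -0.001]
force: [-0.0, 0.9, 0.2]
grip_width: 0.703
t 2.23 tcp fix [ -39.8 -198.8  102.3] force fix [-0.1  0.9  0.2] grip 60.0
need in tool: [ 0.8 -8.7 68.3] rot [-0.0007  0.0014 -0.0052] in final tool [ 0.8 -8.8 68.3]
```

View pics/w2.png

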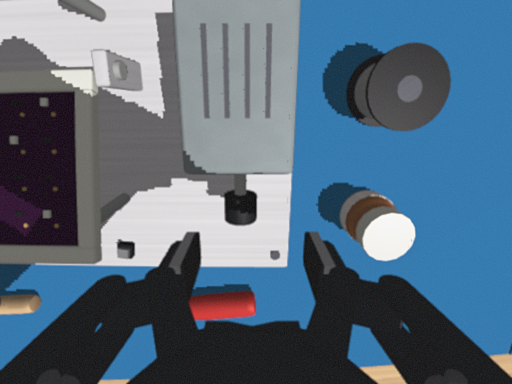

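```bash
python3 - <<'E'
from h import *
s=load("w2")
for n,(u,v,z) in dict(knob=(241,204,68),kl=(226,208,56),kr=(256,208,56),mfl=(187,172,86),mfr=(293,172,86)).items():
    a=unp(s,u,v,z=z); b=unp(s,u,v); print(n,w2f(a).round(1),w2f(b).round(1))
E
python3 -m creep '[{"grip":60,"linear":[0,-4,16],"rot":[0,0,-0.005]},{"grip":60,"linear":[0.5,-4,16],"rot":[0,0,0]},{"grip":60,"linear":[0,0,16],"rot":[0,0,0]},{"grip":60,"linear":[0,0,0],"rot":[0,0,0]},{"grip":60,"linear":[0,0,0],"rot":[0,0,0]}]'; python3 -c "
from h import *
togo([-39,-190,34]);shot('wrist','w3');shot('scene','s3')"
```

```text
knob [ -32.  -190.8   64. ] [ -31.5 -190.9   65.3]
kl [ -39.9 -178.5   52. ] [ -36.4 -179.4   60.7]
kr [ -39.9 -201.9   52. ] [ -38.  -201.8   56.9]
mfl [  -3.4 -157.8   82. ] [  -3.4 -157.9   82.2]
mfr [  -3.7 -224.9   82. ] [ -23.9 -237.6    0.5]
time_s: 2.75
eef_pos: [498.2, -193.5, 59.5]
ee_rot: [0.0, 0.999, -0.035, 0.001]
force: [0.1, -0.4, 0.4]
grip_width: 0.702
t 2.75 tcp fix [ -38.2 -190.5   55.5] force fix [ 0.2 -0.4  0.4] grip 60.0
need in tool: [-0.9 -0.5 21.5] rot [ 0.0006 -0.0011  0.0004] in final tool [-0.8 -0.5 21.5]
```

View pics/w3.png

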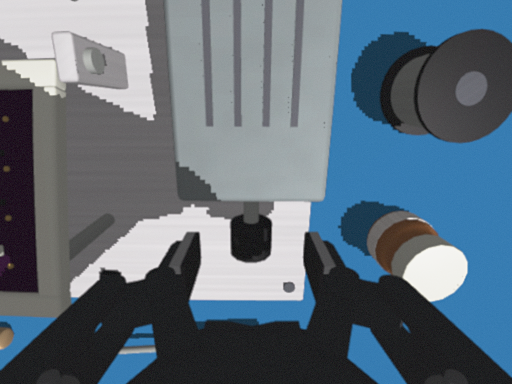

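View pics/s3.png

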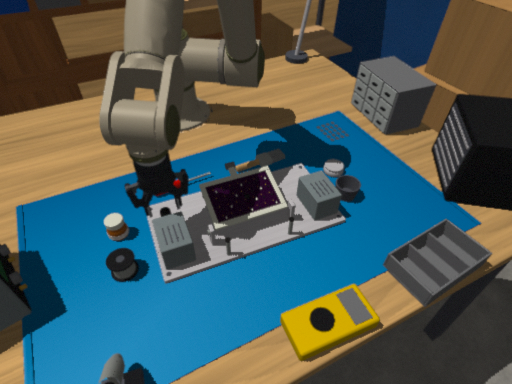

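```bash
python3 -m creep '[{"grip":60,"linear":[0,0,11],"rot":[0,0,0]},{"grip":60,"linear":[-0.5,0,10.5],"rot":[0,0,0]},{"grip":60,"linear":[0,0,0],"rot":[0,0,0]},{"grip":15,"linear":[0,0,0],"rot":[0,0,0]},{"grip":15,"linear":[0,0,0],"rot":[0,0,0]},{"grip":15,"linear":[0,0,0],"rot":[0,0,0]},{"grip":15,"linear":[0,0,0],"rot":[0,0,0]},{"grip":15,"linear":[0,0,0],"rot":[0,0,0]}]' 40; python3 -c "
from h import *
togo([-39,-190,34]);shot('wrist','w4')"
```

```text
time_s: 3.52
eef_pos: [497.5, -192.8, 37.2]
ee_rot: [-0.0, 0.999, -0.035, 0.0]
force: [0.2, 2.9, 3.6]
grip_width: 0.289
t 3.52 tcp fix [ -38.9 -189.8   33.2] force fix [0.  2.9 3.6] grip 24.7
need in tool: [-0.1  0.2 -0.8] rot [-0.0001 -0.0005  0.0004] in final tool [-0.1  0.2 -0.8]
```

View pics/w4.png

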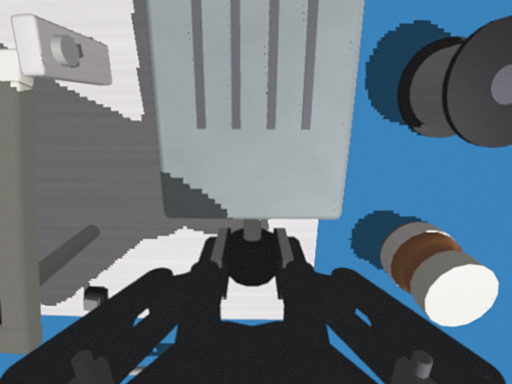

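Gripped at about 25 mm. Pull 30 mm.

```bash
python3 -m creep '[{"grip":15,"linear":[-4,0,0],"rot":[0,0,0]},{"grip":15,"linear":[-4,0,0],"rot":[0,0,0]},{"grip":15,"linear":[-4,0,0],"rot":[0,0,0]},{"grip":15,"linear":[-4,0,0],"rot":[0,0,0]},{"grip":15,"linear":[-5,0,0],"rot":[0,0,0]},{"grip":15,"linear":[-5,0,0],"rot":[0,0,0]},{"grip":15,"linear":[-4,0,0],"rot":[0,0,0]},{"grip":15,"linear":[0,0,0],"rot":[0,0,0]},{"grip":15,"linear":[0,0,0],"rot":[0,0,0]},{"grip":15,"linear":[0,0,0],"rot":[0,0,0]}]' ; python3 -c "
from h import *
togo([-69,-190,34]);shot('wrist','w5')"
```

```text
time_s: 4.4
eef_pos: [467.6, -190.5, 37.2]
ee_rot: [-0.0, 0.999, -0.035, 0.0]
force: [1.6, 5.7, 5.0]
grip_width: 0.287
t 4.4 tcp fix [ -68.9 -189.6   33.2] force fix [1.2 5.8 5. ] grip 24.6
need in tool: [-0.1  0.4 -0.8] rot [-0.0005 -0.0007  0.0002] in final tool [-0.1  0.4 -0.8]
```

View pics/w5.png

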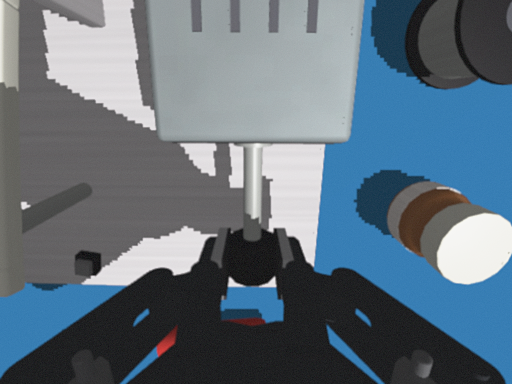

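```bash
python3 -m creep '[{"grip":15,"linear":[4,0,0],"rot":[0,0,0]},{"grip":15,"linear":[4,0,0],"rot":[0,0,0]},{"grip":15,"linear":[4,0,0],"rot":[0,0,0]},{"grip":15,"linear":[4,0,0],"rot":[0,0,0]},{"grip":15,"linear":[5,0,0],"rot":[0,0,0]},{"grip":15,"linear":[5,0,0],"rot":[0,0,0]},{"grip":15,"linear":[4.5,0,0],"rot":[0,0,0]},{"grip":15,"linear":[0,0,0],"rot":[0,0,0]},{"grip":15,"linear":[0,0,0],"rot":[0,0,0]},{"grip":15,"linear":[0,0,0],"rot":[0,0,0]}]' ; python3 -c "
from h import *
togo([-38.5,-190,34]);shot('wrist','w6')"
```

```text
time_s: 5.28
eef_pos: [497.5, -192.8, 37.1]
ee_rot: [-0.0, 0.999, -0.035, -0.0]
force: [-2.1, 5.6, 7.2]
grip_width: 0.29
t 5.28 tcp fix [ -38.9 -189.8   33.1] force fix [-2.5  5.4  7.2] grip 24.7
need in tool: [ 0.4  0.2 -0.9] rot [-0.0003  0.0009  0.0005] in final tool [ 0.4  0.2 -0.9]
```

View pics/w6.png

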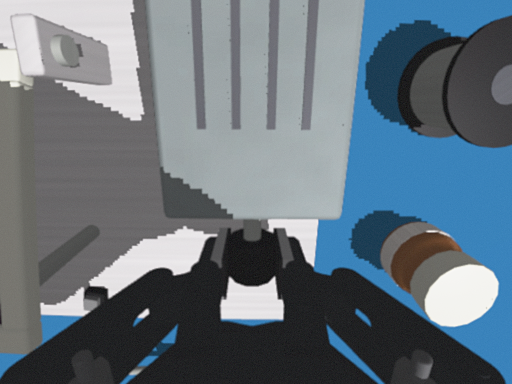

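```bash
python3 -m creep '[{"grip":15,"linear":[0.8,0,0],"rot":[0,0,0]},{"grip":60,"linear":[-0.8,0,0],"rot":[0,0,0]},{"grip":60,"linear":[0,0,0],"rot":[0,0,0]},{"grip":60,"linear":[0,0,0],"rot":[0,0,0]},{"grip":60,"linear":[0,0,0],"rot":[0,0,0]},{"grip":60,"linear":[0,0,-10],"rot":[0,0,0]},{"grip":60,"linear":[0,0,-20],"rot":[0,0,0]},{"grip":60,"linear":[0,0,-30],"rot":[0,0,0]},{"grip":60,"linear":[0,0,-30],"rot":[0,0,0]},{"grip":60,"linear":[0,0,-30],"rot":[0,0,0]},{"grip":60,"linear":[0,0,0],"rot":[0,0,0]},{"grip":60,"linear":[0,0,0],"rot":[0,0,0]}]' ; python3 -c "
from h import *
togo([-96.5,0,158]);shot('wrist','w7')"
```

```text
time_s: 6.33
eef_pos: [498.4, -193.4, 158.7]
ee_rot: [0.001, 0.999, -0.035, 0.002]
force: [0.4, 0.5, -0.4]
grip_width: 0.699
t 6.33 tcp fix [ -38.  -190.3  154.7] force fix [ 0.3  0.5 -0.4] grip 59.7
need in tool: [ -58.4 -190.4   -3.9] rot [ 0.0019 -0.0032  0.0005] in final tool [ -58.5 -190.3   -3.3]
```

View pics/w7.png

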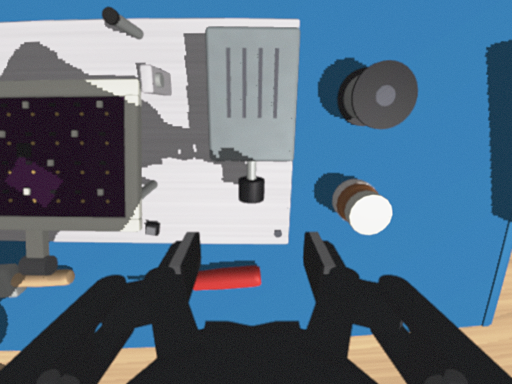

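```bash
python3 -m creep '[{"grip":60,"linear":[-7.3,-24,-1],"rot":[0,0,0]},{"grip":60,"linear":[-7.3,-24,-1],"rot":[0,0,0]},{"grip":60,"linear":[-7.3,-24,-1],"rot":[0,0,0]},{"grip":60,"linear":[-7.3,-24,-1],"rot":[0,0,0]},{"grip":60,"linear":[-7.3,-24,0],"rot":[0,0,0]},{"grip":60,"linear":[-7.3,-24,0],"rot":[0,0,0]},{"grip":60,"linear":[-7.3,-24,0],"rot":[0,0,0]},{"grip":60,"linear":[-7.3,-22.4,0],"rot":[0,0,0]},{"grip":60,"linear":[0,0,0],"rot":[0,0,0]},{"grip":60,"linear":[0,0,0],"rot":[0,0,0]}]' ; python3 -c "
from h import *
togo([-96.5,0,78]);shot('wrist','w8')"
```

```text
time_s: 7.22
eef_pos: [452.3, 1.7, 160.0]
ee_rot: [-0.0, 0.999, -0.034, -0.001]
force: [-0.6, -0.4, 0.9]
grip_width: 0.704
t 7.22 tcp fix [-97.7   1.  156. ] force fix [-0.5 -0.5  0.9] grip 60.1
need in tool: [ 1.3  1.  78. ] rot [-0.0002  0.0018  0.0023] in final tool [ 1.2  1.  78. ]
```

View pics/w8.png

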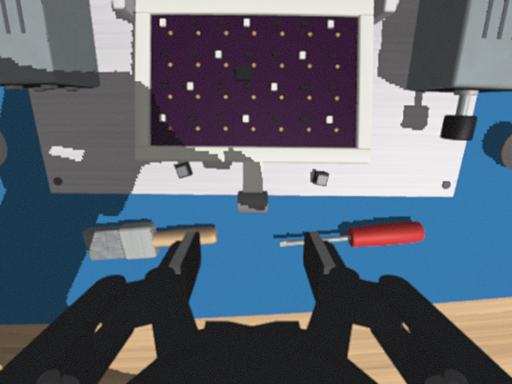

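```bash
python3 - <<'E'
from h import *
s=load("w8")
for n,(u,v,z) in dict(tabc=(252.5,195,110),tl=(237,203,101),tr=(268,203,101),fl=(135,160,95),fr=(371,160,95)).items():
    a=unp(s,u,v,z=z); b=unp(s,u,v); print(n,w2f(a).round(1),w2f(b).round(1))
print(proj(s,f2w([-96.5,12,106])),proj(s,f2w([-96.5,-12,106])))
p=s['p'][:,:,::-1]
cv2.imwrite("pics/w8z.png",cv2.resize(p[150:230,170:340],(800,376),interpolation=cv2.INTER_CUBIC))
E
python3 -m creep '[{"grip":60,"linear":[0.6,0,15],"rot":[0,0,0.002]},{"grip":60,"linear":[0.6,0,15],"rot":[0,0,0]},{"grip":60,"linear":[0,0,0],"rot":[0,0,0]},{"grip":60,"linear":[0,0,0],"rot":[0,0,0]}]' ; python3 -c "
from h import *
togo([-96.5,0,78]);shot('wrist','w9')"
```

```text
tabc [-87.    0.6 106. ] [-88.1   0.6 102.6]
tl [-97.   13.1  97. ] [-93.4  12.6 106.5]
tr [-96.9 -12.   97. ] [-133.2  -18.3    0.3]
fl [-62.9  94.6  91. ] [-78.6 129.6  13.2]
fr [-62.3 -93.9  91. ] [ -78.  -130.1   11.9]
[237.8321231  206.50986369] [268.67489743 206.61123366]
time_s: 7.6
eef_pos: [453.9, 0.2, 130.4]
ee_rot: [-0.0, 0.999, -0.037, -0.001]
force: [1.0, 0.0, 0.1]
grip_width: 0.704
t 7.6 tcp fix [-96.   -0.3 126.4] force fix [1.  0.1 0.1] grip 60.1
need in tool: [-0.4 -0.3 48.4] rot [-0.0003  0.0019 -0.0027] in final tool [-0.5 -0.3 48.4]
```

View pics/w8z.png

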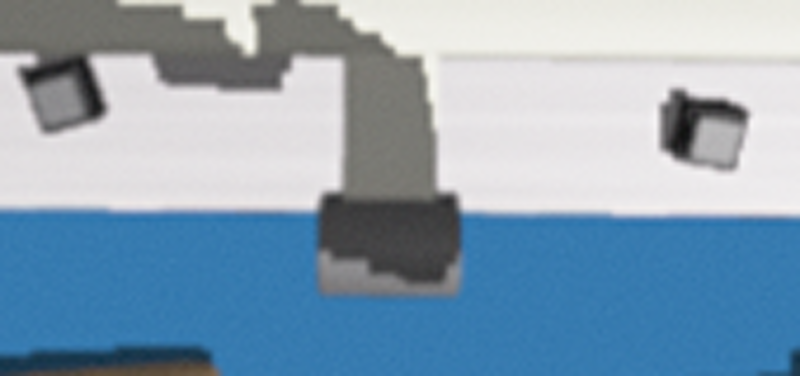

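View pics/w9.png

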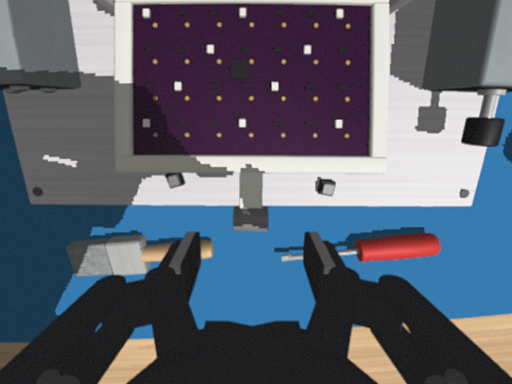

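```bash
python3 -m creep '[{"grip":60,"linear":[0,0,16],"rot":[0,0,-0.002]},{"grip":60,"linear":[0,0,16],"rot":[0,0,0]},{"grip":60,"linear":[0,-0.5,16],"rot":[0,0,0]},{"grip":60,"linear":[0,0,0],"rot":[0,0,0]},{"grip":60,"linear":[0,0,0],"rot":[0,0,0]}]' ; python3 -c "
from h import *
togo([-96,0.5,78]);shot('wrist','w10')"
```

```text
time_s: 8.07
eef_pos: [454.4, 1.2, 83.3]
ee_rot: [0.0, 0.999, -0.035, -0.0]
force: [0.2, -0.3, 0.2]
grip_width: 0.704
t 8.07 tcp fix [-95.6   0.6  79.3] force fix [ 0.2 -0.3  0.2] grip 60.2
need in tool: [-0.4  0.1  1.3] rot [0.     0.0001 0.0001] in final tool [-0.4  0.1  1.3]
```

View pics/w10.png

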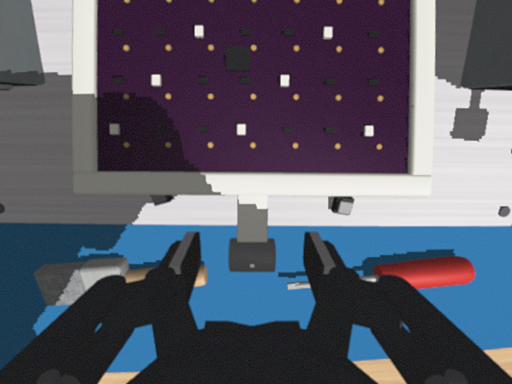

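```bash
python3 -m creep '[{"grip":60,"linear":[0,0,1],"rot":[0,0,0]},{"grip":12,"linear":[0,0,0],"rot":[0,0,0]},{"grip":12,"linear":[0,0,0],"rot":[0,0,0]},{"grip":12,"linear":[0,0,0],"rot":[0,0,0]},{"grip":12,"linear":[0,0,0],"rot":[0,0,0]},{"grip":12,"linear":[0,0,0],"rot":[0,0,0]},{"grip":12,"linear":[0,0,0],"rot":[0,0,0]}]' 30
python3 - <<'E'
from h import *
togo([-96,0.5,78]);shot('wrist','w11')
# arc increments (tool x = fixture x, tool z = down), steps of 0.03 rad
th=np.arange(0,1.3091,1.309/44);a=np.pi/12+th
X=-162*np.cos(a);Z=162*np.sin(a)
print(np.c_[np.diff(X),-np.diff(Z)].round(1).tolist(), X[-1]-X[0],Z[-1]-Z[0])
E
```

```text
time_s: 8.7
eef_pos: [454.3, 1.2, 82.3]
ee_rot: [0.0, 0.999, -0.035, 0.0]
force: [-3.1, -1.4, 6.0]
grip_width: 0.273
t 8.7 tcp fix [-95.7   0.7  78.3] force fix [-3.  -1.7  6. ] grip 23.3
need in tool: [-0.3  0.2  0.3] rot [ 0.0005 -0.0006  0.0004] in final tool [-0.3  0.2  0.3]
[[1.3, -4.6], [1.5, -4.6], [1.6, -4.5], [1.7, -4.5], [1.9, -4.4], [2.0, -4.4], [2.1, -4.3], [2.2, -4.3], [2.4, -4.2], [2.5, -4.1], [2.6, -4.0], [2.7, -4.0], [2.9, -3.9], [3.0, -3.8], [3.1, -3.7], [3.2, -3.6], [3.3, -3.5], [3.4, -3.4], [3.5, -3.3], [3.6, -3.2], [3.7, -3.1], [3.8, -3.0], [3.9, -2.9], [4.0, -2.8], [4.0, -2.6], [4.1, -2.5], [4.2, -2.4], [4.3, -2.3], [4.3, -2.1], [4.4, -2.0], [4.4, -1.9], [4.5, -1.8], [4.5, -1.6], [4.6, -1.5], [4.6, -1.3], [4.7, -1.2], [4.7, -1.1], [4.7, -0.9], [4.8, -0.8], [4.8, -0.6], [4.8, -0.5], [4.8, -0.4], [4.8, -0.2], [4.8, -0.1]] 156.480479741518 120.0713146926327
```

View pics/w11.png

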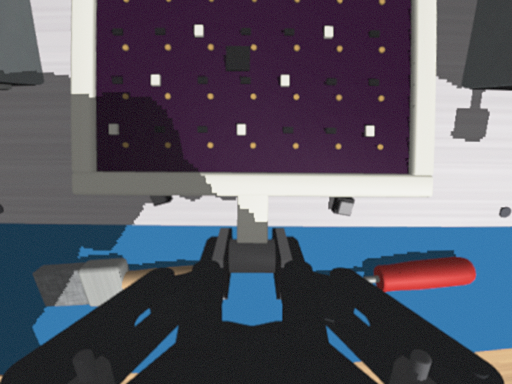

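```bash
python3 -m creep '[{"grip":12,"linear":[1.3,0,-4.6],"rot":[0,0,0]},{"grip":12,"linear":[1.5,0,-4.6],"rot":[0,0,0]},{"grip":12,"linear":[1.6,0,-4.5],"rot":[0,0,0]},{"grip":12,"linear":[1.7,0,-4.5],"rot":[0,0,0]},{"grip":12,"linear":[1.9,0,-4.4],"rot":[0,0,0]},{"grip":12,"linear":[2.0,0,-4.4],"rot":[0,0,0]},{"grip":12,"linear":[2.1,0,-4.3],"rot":[0,0,0]},{"grip":12,"linear":[2.2,0,-4.3],"rot":[0,0,0]},{"grip":12,"linear":[0,0,0],"rot":[0,0,0]},{"grip":12,"linear":[0,0,0],"rot":[0,0,0]}]'
python3 - <<'E'
from h import *
a=np.pi/12+8*1.309/44
togo([60.3-162*np.cos(a),0.5,55+162*np.sin(a)-19]);shot('wrist','w12')
E
```

```text
time_s: 9.58
eef_pos: [468.4, 0.1, 117.7]
ee_rot: [0.0, 0.999, -0.035, -0.0]
force: [-1.0, -5.1, -3.4]
grip_width: 0.278
t 9.58 tcp fix [-81.5   0.6 113.7] force fix [-0.7 -5.1 -3.4] grip 23.8
need in tool: [-0.3  0.1  0. ] rot [0.0006 0.0002 0.0005] in final tool [-0.3  0.1  0. ]
```

View pics/w12.png

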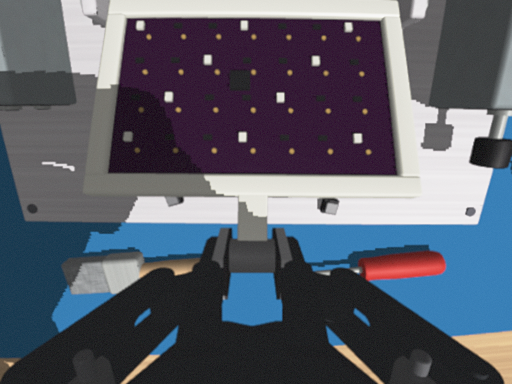

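```bash
python3 -m creep '[{"grip":12,"linear":[2.4,0,-4.2],"rot":[0,0,0]},{"grip":12,"linear":[2.5,0,-4.1],"rot":[0,0,0]},{"grip":12,"linear":[2.6,0,-4.0],"rot":[0,0,0]},{"grip":12,"linear":[2.7,0,-4.0],"rot":[0,0,0]},{"grip":12,"linear":[2.9,0,-3.9],"rot":[0,0,0]},{"grip":12,"linear":[3.0,0,-3.8],"rot":[0,0,0]},{"grip":12,"linear":[3.1,0,-3.7],"rot":[0,0,0]},{"grip":12,"linear":[3.2,0,-3.6],"rot":[0,0,0]},{"grip":12,"linear":[3.3,0,-3.5],"rot":[0,0,0]},{"grip":12,"linear":[3.4,0,-3.4],"rot":[0,0,0]},{"grip":12,"linear":[3.5,0,-3.3],"rot":[0,0,0]},{"grip":12,"linear":[3.6,0,-3.2],"rot":[0,0,0]}]'
python3 - <<'E'
from h import *
a=np.pi/12+20*1.309/44
togo([60.3-162*np.cos(a),0.5,55+162*np.sin(a)-19]);shot('wrist','w13')
E
```

```text
time_s: 10.63
eef_pos: [504.0, -2.6, 162.2]
ee_rot: [0.001, 0.999, -0.035, -0.001]
force: [-3.3, -6.9, -2.0]
grip_width: 0.275
t 10.63 tcp fix [-45.8   0.3 158.2] force fix [-2.8 -7.1 -2. ] grip 23.5
need in tool: [ 0.  -0.2 -0.2] rot [0.0012 0.002  0.0004] in final tool [ 0.  -0.2 -0.2]
```

View pics/w13.png

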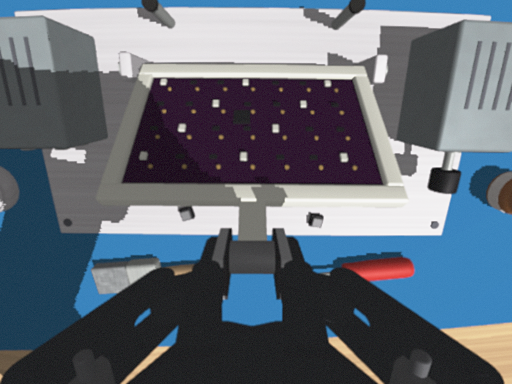

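```bash
python3 -m creep '[{"grip":12,"linear":[3.7,0,-3.1],"rot":[0,0,0]},{"grip":12,"linear":[3.8,0,-3.0],"rot":[0,0,0]},{"grip":12,"linear":[3.9,0,-2.9],"rot":[0,0,0]},{"grip":12,"linear":[4.0,0,-2.8],"rot":[0,0,0]},{"grip":12,"linear":[4.0,0,-2.6],"rot":[0,0,0]},{"grip":12,"linear":[4.1,0,-2.5],"rot":[0,0,0]},{"grip":12,"linear":[4.2,0,-2.4],"rot":[0,0,0]},{"grip":12,"linear":[4.3,0,-2.3],"rot":[0,0,0]},{"grip":12,"linear":[4.3,0,-2.1],"rot":[0,0,0]},{"grip":12,"linear":[4.4,0,-2.0],"rot":[0,0,0]},{"grip":12,"linear":[4.4,0,-1.9],"rot":[0,0,0]},{"grip":12,"linear":[4.5,0,-1.8],"rot":[0,0,0]}]'
python3 - <<'E'
from h import *
a=np.pi/12+32*1.309/44
togo([60.3-162*np.cos(a),0.5,55+162*np.sin(a)-19]);shot('wrist','w14')
E
```

```text
time_s: 11.68
eef_pos: [553.6, -6.5, 191.9]
ee_rot: [0.001, 0.999, -0.035, -0.001]
force: [-2.6, -7.8, -0.7]
grip_width: 0.274
t 11.68 tcp fix [  3.9   0.  187.9] force fix [-2.  -8.  -0.7] grip 23.4
need in tool: [-0.3 -0.5  0.1] rot [0.0019 0.0016 0.0002] in final tool [-0.3 -0.5  0.1]
```

View pics/w14.png

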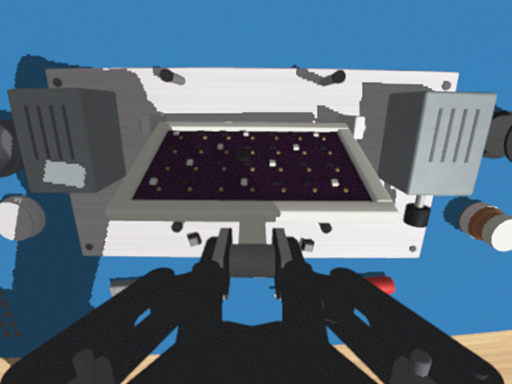

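```bash
python3 -m creep '[{"grip":12,"linear":[4.5,0,-1.6],"rot":[0,0,0]},{"grip":12,"linear":[4.6,0,-1.5],"rot":[0,0,0]},{"grip":12,"linear":[4.6,0,-1.3],"rot":[0,0,0]},{"grip":12,"linear":[4.7,0,-1.2],"rot":[0,0,0]},{"grip":12,"linear":[4.7,0,-1.1],"rot":[0,0,0]},{"grip":12,"linear":[4.7,0,-0.9],"rot":[0,0,0]},{"grip":12,"linear":[4.8,0,-0.8],"rot":[0,0,0]},{"grip":12,"linear":[4.8,0,-0.6],"rot":[0,0,0]}]' ;python3 -m creep '[{"grip":12,"linear":[4,0,-0.5],"rot":[0,0,0]},{"grip":12,"linear":[4,0,-0.3],"rot":[0,0,0]},{"grip":12,"linear":[3.5,0,-0.2],"rot":[0,0,0]},{"grip":12,"linear":[3.5,0,-0.1],"rot":[0,0,0]},{"grip":12,"linear":[2.5,0,-0.1],"rot":[0,0,0]},{"grip":12,"linear":[1.5,0,0],"rot":[0,0,0]},{"grip":12,"linear":[0,0,0],"rot":[0,0,0]},{"grip":12,"linear":[0,0,0],"rot":[0,0,0]},{"grip":12,"linear":[0,0,0],"rot":[0,0,0]},{"grip":12,"linear":[0,0,0],"rot":[0,0,0]},{"grip":12,"linear":[0,0,0],"rot":[0,0,0]}]'
python3 - <<'E'
from h import *
togo([60.3,0.5,55+162-19]);shot('wrist','w15');shot('scene','s15');shot('top','t15')
s=load('s15');p=s['p'][:,:,::-1]
cv2.imwrite("pics/s15z.png",cv2.resize(p[100:290,90:370],(800,543),interpolation=cv2.INTER_CUBIC))
E
```

```text
time_s: 12.4
eef_pos: [591.2, -9.4, 201.3]
ee_rot: [0.001, 0.999, -0.035, -0.0]
force: [-4.1, -8.6, 3.0]
grip_width: 0.279
time_s: 13.32
eef_pos: [610.2, -10.9, 202.6]
ee_rot: [0.001, 0.999, -0.035, 0.0]
force: [-1.6, -9.0, 3.0]
grip_width: 0.268
t 13.32 tcp fix [ 60.6  -0.4 198.6] force fix [-0.9 -9.1  3. ] grip 22.9
need in tool: [-0.3 -0.9  0.6] rot [ 0.0025 -0.0003 -0.0001] in final tool [-0.3 -0.9  0.6]
```

View pics/w15.png

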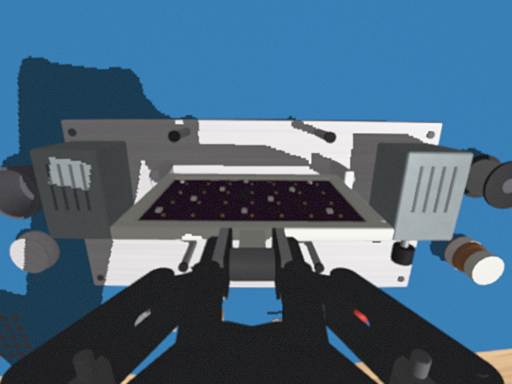

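View pics/s15z.png

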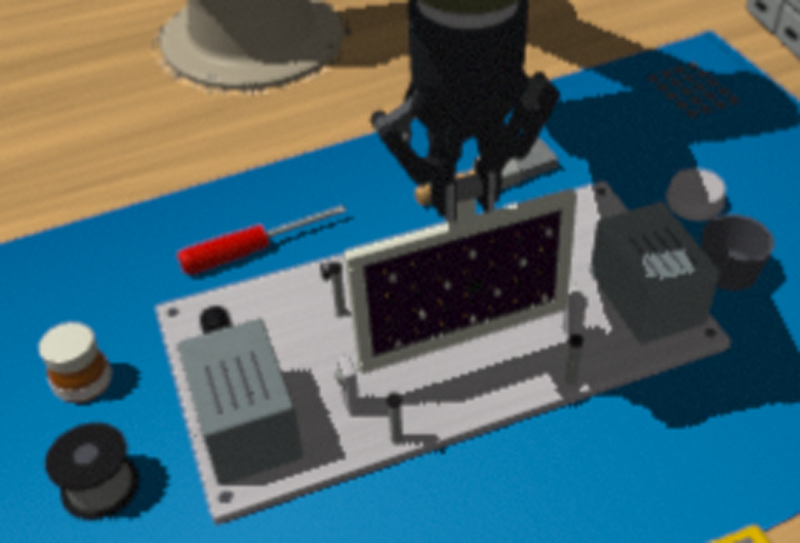

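View pics/t15.png

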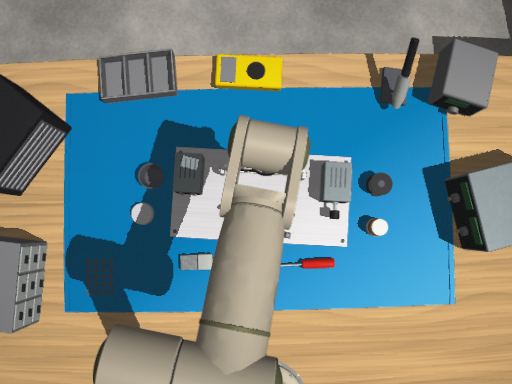

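Run:
```python
from h import *
s=load('s15')
# board back region in full image: zoom factor 800/280
pts=[]
for v in range(100,290):
  for u in range(90,370):
    d=s['d'][v,u]
    if d>0:
      q=w2f(unp(s,u,v,depth=d))
      if abs(q[1])<85 and 70<q[2]<180 and 25<q[0]<95: pts.append(q)
P=np.array(pts);print(len(P))
A=np.c_[P[:,1:],np.ones(len(P))]
for _ in range(4):
    c=np.linalg.lstsq(A,P[:,0],rcond=None)[0];r=P[:,0]-A@c;k=abs(r)<2.5*max(np.median(abs(r)),1);P=P[k];A=A[k]
print(len(P),c,"tilt past upright rad",np.arctan(c[1]),"x at hinge z",c[1]*55+c[2],"rms",r.std())
for X in ([65,94,185],[65,-94,185],[65,-94,75],[65,94,75]): print(proj(s,f2w(X)).round(1))
```

```text
2355
2144 [ 8.23290427e-03 -3.00705207e-02  6.56926461e+01] tilt past upright rad -0.030061462036159694 x at hinge z 64.03876744497903 rms 0.9840216079890459
[292.1 167.5]
[211.3 190.7]
[215.  224.8]
[288.2 201.6]
```

```bash
python3 -m creep '[{"grip":12,"linear":[0.5,0,0],"rot":[0,0,0]},{"grip":12,"linear":[0.5,0,0],"rot":[0,0,0]},{"grip":12,"linear":[0.5,0,0],"rot":[0,0,0]},{"grip":12,"linear":[0.5,0,0],"rot":[0,0,0]},{"grip":12,"linear":[0,0,0],"rot":[0,0,0]},{"grip":12,"linear":[0,0,0],"rot":[0,0,0]},{"grip":12,"linear":[0,0,0],"rot":[0,0,0]},{"grip":12,"linear":[0,0,0],"rot":[0,0,0]},{"grip":12,"linear":[0,0,0],"rot":[0,0,0]},{"grip":12,"linear":[0,0,0],"rot":[0,0,0]},{"grip":12,"linear":[0,0,0],"rot":[0,0,0]},{"grip":12,"linear":[0,0,0],"rot":[0,0,0]}]'
python3 - <<'E'
from h import *
from rig import ctrl,sensors
togo([61,0.5,198]);print(abs(sensors.sense()['dq']).max());shot('scene','s16');shot('wrist','w16')
s=load('w16')
for n,(u,v) in dict(knob=(402,252),).items(): print(n,w2f(unp(s,u,v,z=66)).round(1))
s=load('s16');b=load('s15')
pts=[]
for v in range(100,290):
  for u in range(90,370):
    d=s['d'][v,u]
    if d>0:
      q=w2f(unp(s,u,v,depth=d))
      if abs(q[1])<85 and 70<q[2]<180 and 25<q[0]<95: pts.append(q)
P=np.array(pts);A=np.c_[P[:,1:],np.ones(len(P))]
for _ in range(4):
    c=np.linalg.lstsq(A,P[:,0],rcond=None)[0];r=P[:,0]-A@c;k=abs(r)<2.5;P=P[k];A=A[k]
print("tilt",c[1])
E
```

```text
time_s: 14.47
eef_pos: [612.1, -11.1, 202.6]
ee_rot: [0.001, 0.999, -0.035, -0.0]
force: [-2.6, -7.8, 3.2]
grip_width: 0.278
t 14.47 tcp fix [ 62.6  -0.4 198.6] force fix [-2.1 -8.   3.2] grip 23.7
need in tool: [-1.6 -0.9  0.6] rot [ 0.0025 -0.     -0.0002] in final tool [-1.6 -0.9  0.6]
0.0016380912630618014
knob [ -29.1 -182.8   62. ]
tilt -0.018159257941847473
```

View pics/w16.png

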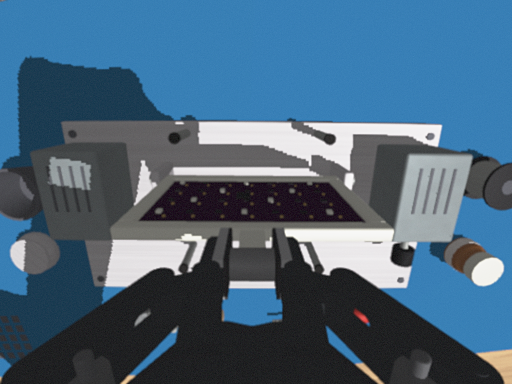

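The frame is held upright and still, and the knob at (402, 255) is close to its module, so it's home. Handing in.

```bash
python3 -c "
from rig import ctrl
print(ctrl.finish_job())"
```

```text
the job is handed in; nothing more can be done
None
```

I bled the board, swung the frame up by its tab and handed the job in with the gripper still holding it upright, at about 14.6 s of the 48 s. The hand-in reports no verdict.

- **Knob:** I pulled it out 30 mm and pushed it back to where it started. The grip did not slip, the shaft showed fully out in the pictures, and it is back in its starting position in the last ones.
- **Frame:** I pinched the tab's flat ends at 30 N and followed the arc slowly to upright. The gripper opening stayed at about 23.5 mm, so the tab did not slip out, and the arm was still at the end (joint speeds under 0.002 rad/s).
- **Balance angle:** my two checks disagree slightly. The arm's position puts the frame about 0.01 rad past upright, while a plane fitted to the depth image puts it about 0.02 rad short. Both are well inside the 0.09 rad limit.
- **Loose things:** I saw none displaced in the pictures. This was by eye only, and the arm or the frame hid some of them in the last views.
- **Side force:** about 8 N of sideways force stayed on the grip throughout the hold. It did not affect the hold.

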